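# Score one frame on the yellow counter

## Task

Yellow has just won a frame. On the yellow counter on the bar top, pull the yellow spring plunger up out of its hole, swing the arm one hole clockwise (seen from above), to the hole with two dots, and let go so that the plunger snaps fully down. Leave the red counter, the glass and the chalk as they are.

Things in the scene. Friction and masses are not known exactly. Their poses are not given: they have to be found in the camera images.
- yellow: Yellow counter's board: wood, 200 x 210 x 20 mm, fixed to the bar; origin under its centre, z up, yellow stripe along its +x edge. An aluminium plate (top at 34 mm) has four holes 120 mm from the pivot, 0.4 rad (48 mm) apart, on its -x side, marked clockwise from above with 0, 1, 2, 3 black dots on the outer side.
- yellow_knob (a point): Centre of the yellow plunger's knob: an upright plastic cylinder, 28 mm diameter, 36 mm tall, at the free end of a flat brass arm. When the plunger is seated this point is 74 mm above the bar top, the knob reaches from 56 to 92 mm, and the arm's top face below it is at 50 mm (boss 52 mm). The knob rides up with the plunger and round with the arm, and does not spin by itself.
- yellow_hub (a point): Pivot of the yellow counter's brass arm, on its vertical axis, 50 mm above the bar top (60 mm along +x from the board's centre). The knob's axis is 120 mm from it. The arm is 22 mm wide and turns easily in the horizontal plane once the plunger is up.
- yellow_arm (a joint): Turn of the yellow arm about the pivot, rad, growing clockwise seen from above: 0 in the hole with no dot, 0.4 with one dot (where it starts), 0.8 with two dots, 1.2 with three dots.
- yellow_plunger (a joint): Lift of the yellow plunger, m: 0 fully down, at most 0.026. A spring pushes it down with 5 N when seated, 9 N at 20 mm. The 9 mm pin locks the arm until lifted about 14 mm; a lift of 18 to 22 mm clears the plate. The holes are countersunk: let go within about 8 mm (0.07 rad) of a hole's centre and the pin slides in by itself.
- red_knob (a point): Centre of the red plunger's knob on the red counter, which is built exactly like the yellow one; its arm stands in the hole with two dots. To be left alone.
- glass: Empty drinking glass, 76 mm across the rim, 130 mm tall, standing on the bar; origin at the centre of its underside, z up. To be left alone.
- chalk: Blue cube of cue chalk, 22 mm; origin at the centre of its underside. To be left alone.

How it is judged:
By the outcome, as a careful person would: the job done as asked, in the order asked, and still so for the second after the job is handed in, with the robot touching nothing.
It also fails if it takes over 32 s, if anything falls off the work surface, if the arm or the gripper's body presses on something with over 40 N, if the wrist force passes 120 N, or if a joint passes its speed limit or range.

## Robot

A 7-joint arm with a two-finger parallel gripper is mounted at the origin on the work surface. World frame = base frame: x ahead of the robot, y to its left, z up, the work surface at z = 0. Lengths are in m, angles in rad, forces in N, time in s.
With the tool pointing down it reaches from about 0.35 to 0.9 m from the base axis. Payload 8.1 kg.
Tool frame: the origin (TCP) lies midway between the tips of the shut fingers; the grasp point (between the pads) lies 19 mm behind it; z points along the fingers, y is the line along which they close (so a half turn about z gives the same grasp; the last joint's range is limited). The gripper opens to 85 mm and grips with 20 to 120 N. Pads are 22 mm wide; open, the fingers measure 114 mm over their backs; the gripper's body (76 mm by 85 mm) begins 54 mm behind the grasp point. The pads swing forward as they close: fully open they stand 13 mm farther back than shut.
Start: joints at [1.033, 0.434, 0.025, 1.573, -0.012, 1.134, -0.075], TCP at [0.263, -0.567, 0.205] pointing down, gripper open.
Joint ranges: [-2.62, 2.62], [-0.44, 2.09], [-1.27, 1.32], [0.08, 2.57], [-1.32, 4.46], [0.12, 2], [-2.74, 2.74]. Speed limits (rad/s): [2.22, 2.22, 3.01, 3.01, 3.14, 3.14, 3.14].

## Interface

Orientations are given as a unit quaternion [w, x, y, z].
In Python, from workcell import ctrl gives the robot as it stands.
- The arm moves only by the tool shift_gripper, called after "Emit:" by a JSON object that holds its "fn" and its "kwargs". Schema: {"type":"object","properties":{"plan":{"type":"array","items":{"type":"array","items":{"type":"array","items":{"type":"number"},"minItems":7,"maxItems":7},"minItems":1,"maxItems":8},"minItems":1,"maxItems":1},"grip_n":{"type":"number"},"only":{"type":"string"},"quiet":{"type":"boolean"},"lines":{"type":"string"}},"required":["plan"],"additionalProperties":false}. plan is a list that holds a single list of rows (three levels of brackets), with 1 to 8 rows, each of 7 numbers: a rotation vector rx, ry, rz in shares of 4 rad (1.0 is 4 rad), then dx, dy, dz in a scale on which 1.0 is 0.5 m, then the opening from 0.0 (shut) to 1.0 (fully open); each row is the pose to reach, as a shift and turn from the pose commanded when the call began, along the tool's axes at that moment; what a row does not reach only later rows make up. A row lasts 1/12 s, in which the tool goes at most 0.0417 m and 0.125 rad, less where a joint would pass 70% of its speed; a pose out of reach is approached as far as the arm can. The fingers move at their own pace and stop on an object; grip_n is the grip in N (left out, the last holds). Time passes only in rows, so rows that do not move let the fingers close. The tool returns the time, the measured TCP pose, the force, the opening and the grip force at its end. only (a regular expression) keeps the lines of the reply that match it, lines (a string "A,B") keeps lines A to B, and quiet returns only ok. Shift and turn numbers lie between -1 and 1, and a call with a number outside is refused. Input that does not fit is refused with a message, and nothing moves.
- ctrl.sense(): the state, without advancing time (a new reading comes with each control period).
- ctrl.read_camera(name): name is "scene" or "top" or "wrist"; returns (picture, depth): 420x560x3 uint8, red, green, blue; 420x560 float32, m along the optical axis (not along the pixel's ray), 0 where there is no reading.
- ctrl.camera_params(name): a dict with "fovy" (degrees; the focal length in pixels is half the picture's height over the tangent of half this angle, whatever the lens; pixels are square), "cx", "cy" (the principal point, pixels), "cam_to_world" (4x4, takes a point from camera to world coordinates); the wrist camera has in their place "tool_from_camera" (4x4, takes a point from camera to tool coordinates, whose origin is the TCP and whose axes are the flange's). Camera axes: x right, y down, z forward; pixel columns grow to the right and rows downward; lengths in m; the calibration is good to about 2 mm. A picture is of the moment at which its call begins: read the wrist's pose just before it. camera_params takes no time and is no camera call.
- ctrl.job_done(): hands the job in; it is judged then, once.
The state is a dict: "time": time; "joint_pos": joint angles; "qd": joint speeds; "effort": joint torques, N m; "tool_pos": TCP position; "tool_rot": TCP orientation; "contact_force": force on the tool from outside, world axes, zero at the start; "wrist_torque": the same for the moment, N m; "width": opening from 0.0 (shut) to 1.0 (fully open); "gripper_force": force on a finger pad.
Only numpy, scipy, OpenCV 4.12 (cv2) and the standard library are available. Lean on these libraries where they do the work, as an engineer would, in place of code of your own. Each camera call takes 0.05 s, during which the arm holds its last target. There are 200 camera calls.

## Working session

There is one attempt and no reset: what is moved stays moved. The work goes in short steps, Python scripts to look and compute and a tool call to move; the robot and the scene stay as the last step left them, time stands still between calls to the robot, and variables do not carry over. Pictures are saved under pics/ and viewed, at most 10 in all, crops included, and the job is handed in when it is done.

```bash
ls; mkdir -p pics; python3 - <<'E'
from workcell import ctrl
import cv2,numpy as np
s=ctrl.sense();print(s['time'],s['tool_pos'],s['tool_rot'],s['width'])
for n in("scene","top"):
    p,d=ctrl.read_camera(n);cv2.imwrite(f"pics/{n}0.png",p[:,:,::-1]);np.savez(f"pics/{n}0.npz",p=p,d=d)
    print(n,ctrl.camera_params(n))
print(ctrl.camera_params("wrist"))
E
```

```text
pics
workcell.py
0.0 [ 0.26296279 -0.56635847  0.20400761] [-7.79743239e-04  9.76470532e-01  2.15649324e-01 -2.46725992e-04] 0.9983426393448609
scene {'fovy': 47.86009228906107, 'cx': 282.10302946569146, 'cy': 209.50478443652676, 'cam_to_world': array([[ 0.36019122,  0.73778052, -0.57091347,  1.13739363],
       [ 0.9328576 , -0.28076029,  0.22572186, -0.28088309],
       [ 0.00624337, -0.613884  , -0.78937156,  0.86598711],
       [ 0.        ,  0.        ,  0.        ,  1.        ]])}
top {'fovy': 54.915887865202436, 'cx': 277.04470097963457, 'cy': 215.47662894213215, 'cam_to_world': array([[-0.00311852, -0.99298006,  0.11824079,  0.49267612],
       [-0.99991865,  0.00455879,  0.0119123 , -0.05894543],
       [-0.01236771, -0.11819402, -0.9929135 ,  0.7859777 ],
       [ 0.        ,  0.        ,  0.        ,  1.        ]])}
{'fovy': 69.27092054432703, 'cx': 281.4553648608176, 'cy': 208.7274656196958, 'tool_from_camera': array([[-4.13139172e-04, -9.52622920e-01, -3.04153582e-01,
         7.72681482e-02],
       [ 9.99999681e-01, -1.85426357e-04, -7.77559946e-04,
        -6.45338464e-04],
       [ 6.84323335e-04, -3.04153806e-01,  9.52622692e-01,
        -1.68430047e-01],
       [ 0.00000000e+00,  0.00000000e+00,  0.00000000e+00,
         1.00000000e+00]])}
```

View pics/scene0.png

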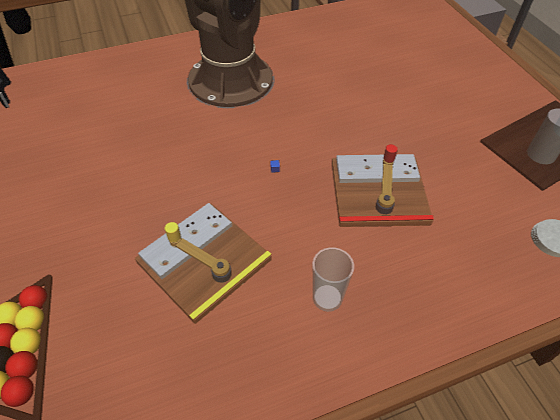

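View pics/top0.png

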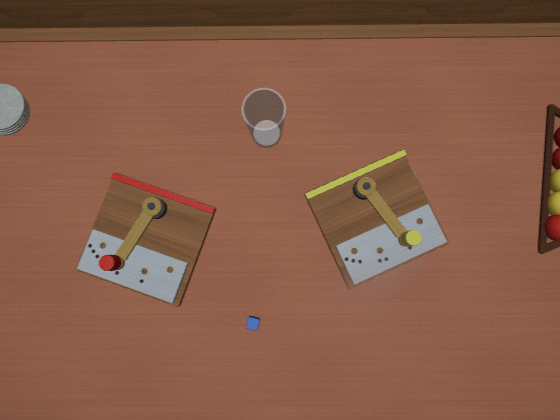

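The scene view shows the yellow knob at about (172,229) and its hub at (221,267). In the top view the knob is at (413,238), the hub at (366,186), and the two-dot hole near (382,251). I'll enlarge both.

```bash
python3 - <<'E'
import cv2,numpy as np
a=cv2.imread("pics/scene0.png")[190:290,130:280];b=cv2.imread("pics/top0.png")[145:290,300:450]
a=cv2.resize(a,None,fx=5,fy=5,interpolation=cv2.INTER_CUBIC);b=cv2.resize(b,None,fx=4,fy=4,interpolation=cv2.INTER_CUBIC)
cv2.imwrite("pics/sc.png",a);cv2.imwrite("pics/tc.png",b)
E
```

```text
(no output)
```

View pics/sc.png

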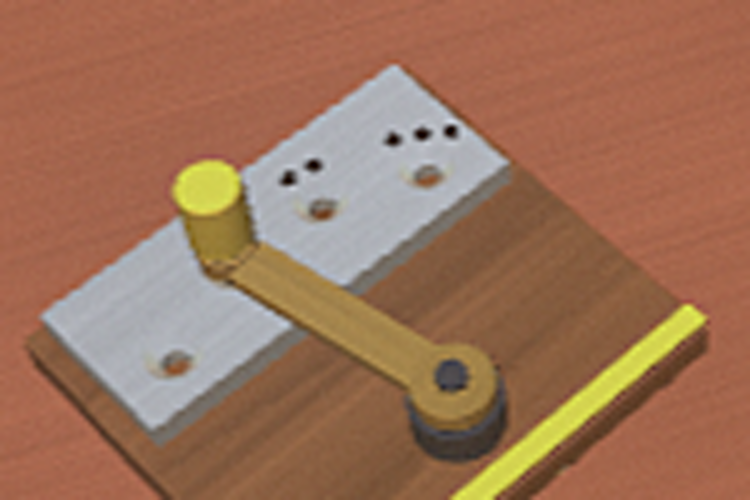

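View pics/tc.png

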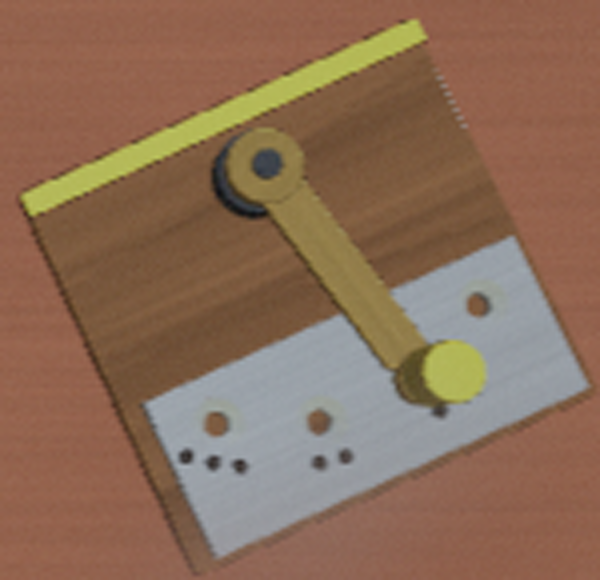

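In the scene crop the knob top is at (208,188), the hub at (452,375) and holes 0, 2 and 3 at (177,363), (322,210) and (427,176). In the top crop the same points are at (454,371), (266,162), (478,304), (319,421) and (217,423).

```bash
cat > geo.py <<'E'
import numpy as np
from workcell import ctrl
def ray(n,uv,T=None):
    c=ctrl.camera_params(n);f=210/np.tan(np.radians(c['fovy']/2))
    T=c['cam_to_world'] if T is None else T
    d=T[:3,:3]@np.array([(uv[0]-c['cx'])/f,(uv[1]-c['cy'])/f,1]);return T[:3,3],d/np.linalg.norm(d)
def meet(*rays):
    A=sum(np.eye(3)-np.outer(d,d) for o,d in rays);b=sum((np.eye(3)-np.outer(d,d))@o for o,d in rays)
    p=np.linalg.solve(A,b);return p,[np.linalg.norm((np.eye(3)-np.outer(d,d))@(p-o)) for o,d in rays]
E
python3 - <<'E'
from geo import *
from scipy.spatial.transform import Rotation as R
P={}
for k,s,t in [("knobtop",(208,188),(454,371)),("hub",(452,375),(266,162)),("h0",(177,363),(478,304)),("h2",(322,210),(319,421)),("h3",(427,176),(217,423))]:
    s=np.array(s)/5+[129.6,189.6];t=np.array(t)/4+[299.6,144.6]
    p,e=meet(ray("scene",s),ray("top",t));P[k]=p;print(k,p.round(4),np.round(e,4))
h=P["hub"]
for k in P: 
    v=(P[k]-h)[:2];print(k,np.hypot(*v),np.arctan2(v[1],v[0]))
s=ctrl.sense();q=s['tool_rot'];Rt=R.from_quat(np.r_[q[1:],q[0]]);print(Rt.as_matrix().round(3),s['tool_pos'])
print(Rt.inv().apply(P["knobtop"]-s['tool_pos']))
E
```

```text
knobtop [ 0.5369 -0.2844  0.0878] [0.0003 0.0003]
hub [ 0.6354 -0.2141  0.0532] [0.0002 0.0002]
h0 [ 0.5724 -0.3168  0.0261] [0.0004 0.0004]
h2 [ 0.5177 -0.241   0.0249] [0.0001 0.0001]
h3 [ 0.5168 -0.1934  0.0256] [0. 0.]
knobtop 0.120944865601415 -2.5215724863032056
hub 0.0 0.0
h0 0.12047709498967712 -2.121104888564692
h2 0.12071132663596904 -2.9170482953649537
h3 0.1203132100855614 2.968037205607038
[[ 0.907  0.421 -0.001]
 [ 0.421 -0.907  0.001]
 [-0.    -0.001 -1.   ]] [ 0.26300755 -0.56640701  0.20411621]
[ 0.36721432 -0.14024371  0.1165077 ]
```

Units first: shifts go in shares of 0.5 m and turns go in shares of 4 rad. So 0.22 m / 0.5 = 0.44, 0.185 m / 0.5 = 0.37, -0.185 rad / 4 = -0.0463.

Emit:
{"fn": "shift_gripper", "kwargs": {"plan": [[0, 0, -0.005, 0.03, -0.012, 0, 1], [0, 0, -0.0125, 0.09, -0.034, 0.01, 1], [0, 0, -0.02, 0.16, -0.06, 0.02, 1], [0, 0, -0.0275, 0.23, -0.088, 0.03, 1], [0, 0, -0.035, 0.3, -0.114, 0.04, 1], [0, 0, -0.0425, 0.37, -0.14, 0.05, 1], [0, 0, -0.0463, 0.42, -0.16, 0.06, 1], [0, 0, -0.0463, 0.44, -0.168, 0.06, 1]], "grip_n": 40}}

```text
refused: plan: the value is too long (schema: maxItems 1). Nothing was moved.
```

Refused on format, not on reach. It needs a list holding one list of rows, three levels of brackets.

Emit:
{"fn": "shift_gripper", "kwargs": {"plan": [[[0, 0, -0.005, 0.03, -0.012, 0, 1], [0, 0, -0.0125, 0.09, -0.034, 0.01, 1], [0, 0, -0.02, 0.16, -0.06, 0.02, 1], [0, 0, -0.0275, 0.23, -0.088, 0.03, 1], [0, 0, -0.035, 0.3, -0.114, 0.04, 1], [0, 0, -0.0425, 0.37, -0.14, 0.05, 1], [0, 0, -0.0463, 0.42, -0.16, 0.06, 1], [0, 0, -0.0463, 0.44, -0.168, 0.06, 1]]], "grip_n": 40}}

```text
time: 0.77
tool_pos: [0.4311, -0.3921, 0.1737]
tool_rot: [-0.002, 0.951, 0.309, 0.001]
contact_force: [0.4, 0.4, -0.9]
width: 0.997
gripper_force: 0.0
```

```bash
cat > rel.py <<'E'
import sys
from geo import *
from scipy.spatial.transform import Rotation as R
s=ctrl.sense();q=s['tool_rot'];Rt=R.from_quat(np.r_[q[1:],q[0]])
print(s['time'],s['tool_pos'],Rt.as_matrix()[:,1].round(3),np.arctan2(*Rt.as_matrix()[[1,0],1]))
print(Rt.inv().apply(np.array(eval(sys.argv[1]))-s['tool_pos']).round(4))
E
python3 rel.py "[0.5369,-0.2844,0.14]"
```

```text
0.7667 [ 0.43110656 -0.39214691  0.17373588] [ 0.588 -0.809 -0.002] -0.9427477470580622
[ 0.1488 -0.0249  0.0341]
```

In the tool's units: 0.155 m / 0.5 = 0.31, 0.034 m / 0.5 = 0.068.

Emit:
{"fn": "shift_gripper", "kwargs": {"plan": [[[0, 0, 0, 0.05, -0.008, 0.01, 1], [0, 0, 0, 0.12, -0.02, 0.024, 1], [0, 0, 0, 0.19, -0.032, 0.04, 1], [0, 0, 0, 0.25, -0.042, 0.06, 1], [0, 0, 0, 0.292, -0.05, 0.068, 1], [0, 0, 0, 0.31, -0.052, 0.068, 1], [0, 0, 0, 0.31, -0.052, 0.068, 1], [0, 0, 0, 0.31, -0.052, 0.068, 1]]]}}

```text
time: 1.43
tool_pos: [0.5379, -0.2877, 0.141]
tool_rot: [0.0, 0.952, 0.305, -0.0]
contact_force: [0.4, -0.3, 0.6]
width: 0.999
gripper_force: 0.0
```

```bash
python3 rel.py "[0.5369,-0.2844,0.14]"
python3 - <<'E'
from geo import *
import cv2
p,d=ctrl.read_camera("wrist");cv2.imwrite("pics/w1.png",p[:,:,::-1])
E
```

```text
1.4333 [ 0.53792005 -0.28773186  0.14102451] [ 0.581 -0.814  0.   ] -0.9511960567140787
[ 0.0011 -0.0033  0.001 ]
```

View pics/w1.png

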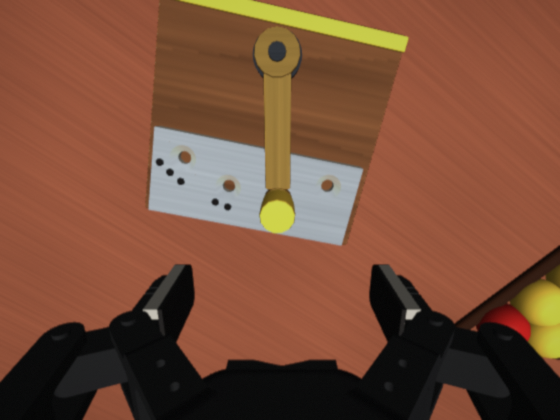

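The wrist view shows the knob's top disc centred at (277.5,216), the hub at (277,51), and the arm lined up with the tool's x axis. I'll triangulate with all three views.

```bash
python3 - <<'E'
from geo import *
from scipy.spatial.transform import Rotation as R
T=np.eye(4);T[:3,:3]=R.from_quat([0.952,0.305,0,0]).as_matrix();T[:3,3]=[0.53792,-0.28773,0.14102]
W=T@ctrl.camera_params("wrist")["tool_from_camera"]
for s,t,w in [((171.2,227.2),(413.1,237.35),(277.5,216)),((220,264.6),(366.1,185.1),(277,51))]:
    o,d=ray("wrist",w,W);r=[ray("scene",s),ray("top",t),(o,d)]
    for c in ([0,1],[0,2],[1,2],[0,1,2]):print(c,[x.round(4) if i==0 else np.round(x,4) for i,x in enumerate(meet(*[r[i] for i in c]))])
    for z in(.05,.092):print("wrist at z",z,(o+d*(z-o[2])/d[2]).round(4))
E
python3 rel.py "[0.5369,-0.2844,0.057]"
```

```text
[0, 1] [array([ 0.5369, -0.2844,  0.0878]), array([0.0003, 0.0003])]
[0, 2] [array([ 0.5358, -0.2842,  0.0862]), array([0.0001, 0.0001])]
[1, 2] [array([ 0.5368, -0.2838,  0.0898]), array([0.0002, 0.0002])]
[0, 1, 2] [array([ 0.5367, -0.2843,  0.0878]), array([0.0004, 0.0004, 0.0005])]
wrist at z 0.05 [ 0.5253 -0.2912  0.05  ]
wrist at z 0.092 [ 0.5375 -0.2833  0.092 ]
[0, 1] [array([ 0.6354, -0.2141,  0.0532]), array([0.0002, 0.0002])]
[0, 2] [array([ 0.6344, -0.2139,  0.0517]), array([0.0003, 0.0003])]
[1, 2] [array([ 0.6345, -0.2138,  0.0546]), array([0.0006, 0.0006])]
[0, 1, 2] [array([ 0.6349, -0.214 ,  0.0527]), array([0.0003, 0.0006, 0.0007])]
wrist at z 0.05 [ 0.6346 -0.2134  0.05  ]
wrist at z 0.092 [ 0.6291 -0.2181  0.092 ]
1.4833 [ 0.53736993 -0.28868519  0.14114108] [ 0.579 -0.815  0.001] -0.9528718346505859
[ 0.0022 -0.0038  0.0841]
```

Emit:
{"fn": "shift_gripper", "kwargs": {"plan": [[[0, 0, 0, 0.002, -0.004, 0.02, 1], [0, 0, 0, 0.004, -0.008, 0.05, 1], [0, 0, 0, 0.004, -0.008, 0.08, 1], [0, 0, 0, 0.004, -0.008, 0.1, 1], [0, 0, 0, 0.004, -0.008, 0.1, 1], [0, 0, 0, 0.004, -0.008, 0.1, 1], [0, 0, 0, 0.004, -0.008, 0.1, 1]]]}}

```text
time: 2.07
tool_pos: [0.5379, -0.2831, 0.0914]
tool_rot: [0.0, 0.953, 0.305, 0.0]
contact_force: [0.7, 0.2, -0.3]
width: 1.001
gripper_force: 0.0
```

```bash
python3 rel.py "[0.537,-0.284,0.057]"
```

```text
2.0667 [ 0.5379084  -0.28312532  0.09141153] [ 0.58  -0.815  0.001] -0.9519012384272828
[-0.0013  0.0002  0.0344]
```

Well centred. I'll lower the last 34 mm and then close.

In the tool's units: 0.034 m / 0.5 = 0.068, 0.03 m / 0.5 = 0.06.

Emit:
{"fn": "shift_gripper", "kwargs": {"plan": [[[0, 0, 0, -0.002, 0, 0.02, 1], [0, 0, 0, -0.002, 0, 0.044, 1], [0, 0, 0, -0.002, 0, 0.06, 1], [0, 0, 0, -0.002, 0, 0.068, 1], [0, 0, 0, -0.002, 0, 0.068, 1], [0, 0, 0, -0.002, 0, 0.068, 1]]]}}

```text
time: 2.57
tool_pos: [0.5368, -0.2829, 0.0564]
tool_rot: [-0.0, 0.952, 0.305, -0.0]
contact_force: [-0.5, 0.3, -0.3]
width: 1.003
gripper_force: 0.0
```

Emit:
{"fn": "shift_gripper", "kwargs": {"plan": [[[0, 0, 0, 0, 0, 0, 0.6], [0, 0, 0, 0, 0, 0, 0.4], [0, 0, 0, 0, 0, 0, 0.3], [0, 0, 0, 0, 0, 0, 0.2], [0, 0, 0, 0, 0, 0, 0], [0, 0, 0, 0, 0, 0, 0], [0, 0, 0, 0, 0, 0, 0], [0, 0, 0, 0, 0, 0, 0]]], "grip_n": 50}}

```text
time: 3.23
tool_pos: [0.5373, -0.2833, 0.0573]
tool_rot: [0.0, 0.952, 0.305, 0.0]
contact_force: [-0.4, 0.1, 5.2]
width: 0.293
gripper_force: 49.0
```

```bash
python3 rel.py "[0.537,-0.284,0.057]"
```

```text
3.2333 [ 0.5372606  -0.28325915  0.05727386] [ 0.581 -0.814  0.001] -0.9511357491217204
[-0.0006  0.0005  0.0003]
```

In the tool's units: -0.02 m / 0.5 = -0.04, -0.018 m / 0.5 = -0.036.

Emit:
{"fn": "shift_gripper", "kwargs": {"plan": [[[0, 0, 0, 0, 0, -0.008, 0], [0, 0, 0, 0, 0, -0.018, 0], [0, 0, 0, 0, 0, -0.028, 0], [0, 0, 0, 0, 0, -0.036, 0], [0, 0, 0, 0, 0, -0.04, 0], [0, 0, 0, 0, 0, -0.04, 0], [0, 0, 0, 0, 0, -0.04, 0]]]}}

```text
time: 3.82
tool_pos: [0.5368, -0.2828, 0.0766]
tool_rot: [-0.0, 0.952, 0.305, -0.0]
contact_force: [2.1, 1.3, -9.3]
width: 0.299
gripper_force: 49.6
```

```bash
python3 - <<'E'
from geo import *
import cv2
p,d=ctrl.read_camera("scene");cv2.imwrite("pics/s2.png",cv2.resize(p[150:300,100:300,::-1],None,fx=4,fy=4,interpolation=cv2.INTER_CUBIC))
E
```

```text
(no output)
```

View pics/s2.png

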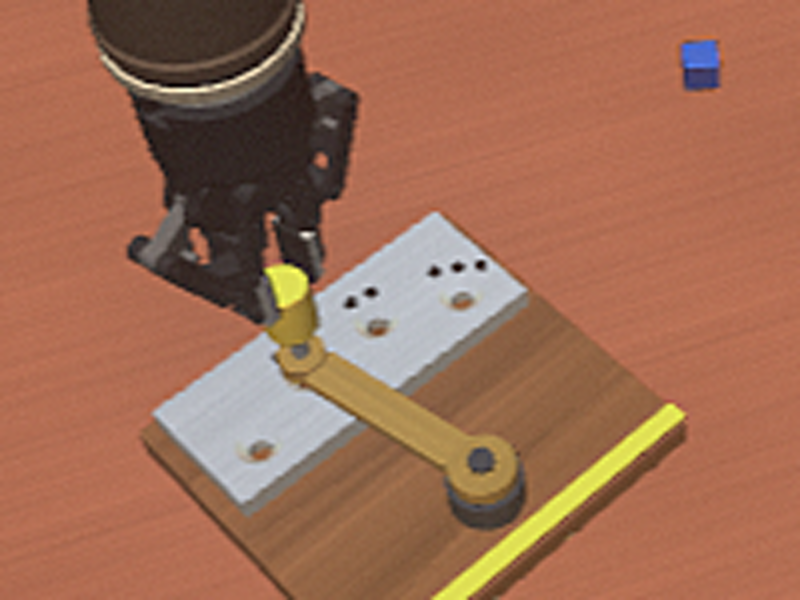

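The plunger is up: its boss has risen clear of the plate at about (300,352) in the crop, and the 9.3 N pull matches a 20 mm lift. Next I swing it clockwise along the arc.

In the tool's units: -0.0467 m / 0.5 = -0.0934, -0.0411 m / 0.5 = -0.0822, 0.35 rad / 4 = 0.0875.

Emit:
{"fn": "shift_gripper", "kwargs": {"plan": [[[0, 0, 0.0125, 0, -0.012, 0, 0], [0, 0, 0.025, 0.0012, -0.024, 0, 0], [0, 0, 0.0375, 0.0026, -0.0358, 0, 0], [0, 0, 0.05, 0.0048, -0.0476, 0, 0], [0, 0, 0.0625, 0.0074, -0.0594, 0, 0], [0, 0, 0.075, 0.0108, -0.071, 0, 0], [0, 0, 0.0875, 0.0146, -0.0822, 0, 0], [0, 0, 0.1, 0.019, -0.0934, 0, 0]]]}}

```text
time: 4.53
tool_pos: [0.5179, -0.2393, 0.0767]
tool_rot: [0.0, 0.994, 0.108, 0.0]
contact_force: [3.8, -0.6, -10.6]
width: 0.293
gripper_force: 49.6
```

Emit:
{"fn": "shift_gripper", "kwargs": {"plan": [[[0, 0, 0, 0, 0, 0, 0], [0, 0, 0, 0, 0, 0, 0], [0, 0, 0, 0, 0, 0, 0]]]}}

```text
time: 4.78
tool_pos: [0.5179, -0.2397, 0.0768]
tool_rot: [0.0, 0.994, 0.111, 0.0]
contact_force: [3.0, 0.9, -9.8]
width: 0.293
gripper_force: 49.7
```

```bash
python3 rel.py "[0.5177,-0.2410,0.077]"
python3 - <<'E'
from geo import *
import cv2
p,d=ctrl.read_camera("scene");cv2.imwrite("pics/s3.png",cv2.resize(p[150:300,100:300,::-1],None,fx=4,fy=4,interpolation=cv2.INTER_CUBIC))
E
```

```text
4.7833 [ 0.51794119 -0.23966247  0.07680157] [ 0.22  -0.976  0.   ] -1.3493010317327983
[-0.0005  0.0013 -0.0002]
```

View pics/s3.png

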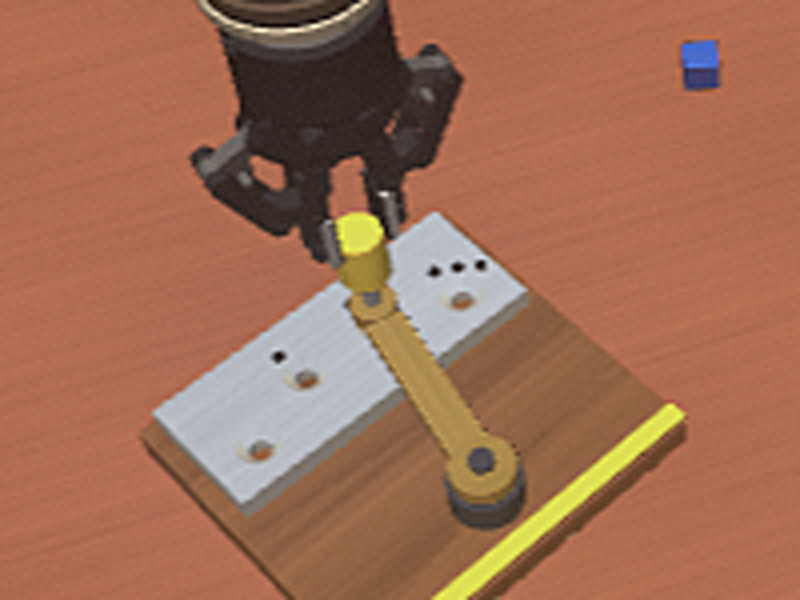

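The arm now covers the two-dot hole, with the one-dot hole exposed at (303,378) and the pose within 2 mm. Releasing.

Emit:
{"fn": "shift_gripper", "kwargs": {"plan": [[[0, 0, 0, 0, 0, 0, 1], [0, 0, 0, 0, 0, 0, 1], [0, 0, 0, 0, 0, 0, 1], [0, 0, 0, 0, 0, 0, 1], [0, 0, 0, 0, 0, 0, 1], [0, 0, 0, 0, 0, 0, 1], [0, 0, 0, 0, 0, 0, 1], [0, 0, 0, 0, 0, 0, 1]]]}}

```text
time: 5.5
tool_pos: [0.5176, -0.2395, 0.0768]
tool_rot: [0.0, 0.994, 0.11, 0.0]
contact_force: [-0.6, 0.4, -0.6]
width: 1.0
gripper_force: 0.0
```

Emit:
{"fn": "shift_gripper", "kwargs": {"plan": [[[0, 0, 0, 0, 0, -0.03, 1], [0, 0, 0, 0, 0, -0.08, 1], [0, 0, 0, 0, 0, -0.14, 1], [0, 0, 0, 0, 0, -0.2, 1], [0, 0, 0, 0, 0, -0.24, 1], [0, 0, 0, 0, 0, -0.24, 1], [0, 0, 0, 0, 0, -0.24, 1], [0, 0, 0, 0, 0, -0.24, 1]]]}}

```text
time: 6.17
tool_pos: [0.5171, -0.2393, 0.1962]
tool_rot: [-0.0, 0.994, 0.11, -0.0]
contact_force: [-0.3, -0.2, 0.6]
width: 1.002
gripper_force: 0.0
```

```bash
python3 - <<'E'
from geo import *
import cv2
p,d=ctrl.read_camera("scene");cv2.imwrite("pics/s4.png",cv2.resize(p[150:300,100:300,::-1],None,fx=4,fy=4,interpolation=cv2.INTER_CUBIC))
print(ctrl.sense()['time'],ctrl.sense()['contact_force'],ctrl.sense()['tool_pos'])
E
```

```text
6.2167 [-0.39688991  0.26191132 -1.08370332] [ 0.51684564 -0.23914081  0.19566754]
```

View pics/s4.png

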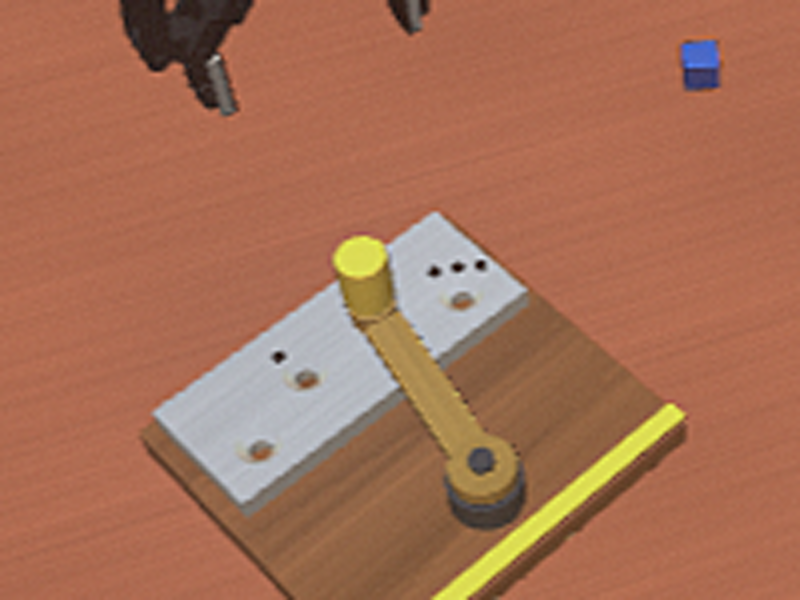

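The knob top is at (361,257) and the knob sits on the arm again, with no pin showing. One check of the numbers, then I hand in.

```bash
python3 - <<'E'
from geo import *
o,d=ray("scene",(361/4+99.6,257/4+149.6))
ok=False
for z in(.088,.098,.108):
    v=(o+d*(z-o[2])/d[2])[:2]-[.6354,-.2141];a=np.arctan2(v[1],v[0]);r=np.hypot(*v);print(z,r,a)
    if z==.088: ok=abs(r-.121)<.003 and abs(a+2.917)<.03
print(ok)
if ok: print(ctrl.job_done())
E
```

```text
0.088 0.12076334803866343 -2.9208433315826947
0.098 0.11312554867546372 -2.9009489371254444
0.108 0.1055389924212435 -2.8781842445909556
True
the job is handed in; nothing more can be done
None
```

The yellow plunger is fully down in the two-dot hole, one hole clockwise from where it started. The robot never went near the red counter, glass or chalk, and the job was handed in at about 6.2 s.

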